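Wedge the soldering table's plate off its rests

TASK

The rubber rests under the front lip of the small soldering table are to be changed. Take the wooden wedge by its thick end, and with it lying flat on the bench and pointing straight in, push its thin end under the middle of the lip, between the two rests, until the plate has just come up off the rests: about 5 mm, at least 2 and at most 8 mm, never jacking it up much higher on the way. Lift the plate only with the wedge, leave the brick where it lies on the plate and the other things on the bench alone, and finish while still holding the wedge in place under the load.

Things in the scene. Friction and masses are not known exactly. Their poses are not given: they have to be found in the camera images.
- solder_table: Dark steel frame fixed to the bench, 146 mm deep (x), 149 mm wide (y); origin: centre of its underside on the bench. x points from the front lip to the hinge at the back: the wedge goes in along +x. Its front is to the robot's left, give or take 20 degrees. Two black rubber rests (14 mm high, 20 x 22 mm) under the lip at x = -65, y = +-57 mm; the 92 mm between them is open.
- lip (a point): Lowest point of the middle of the front lip of the plate, a round steel bar of 11 mm diameter that runs along the table's y. With the plate on its rests it lies at x = -65 mm, y = 0 in the table's frame, 14 mm above the bench.
- table_plate (a joint): Hinge of the aluminium plate (128 x 136 x 6 mm, 0.4 kg), 135 mm behind the lip; rad, 0 on its rests, grows as the lip rises: 1.35 mm per 0.01 rad. It falls back by its weight. The wedge meets the lip with its tip about 36 mm past the lip's middle; 5 mm of lift needs 17 mm more. Pushing takes 3 to 10 N.
- wedge_grip (a point): Centre of the thick end of the loose wooden wedge (130 long, 26 wide, 90 g), 15 mm above its underside; x to the thin end, z up. The thick end is a block 40 mm long (22 mm behind to 18 ahead of this point), 30 high, red spot on its end; then the top slopes down to the thin end, 3 mm high. Grip across the 26 mm. It points to the robot's right, 35 degrees ahead to 17 back.
- wedge_tip (a point): Middle of the lower edge of the wedge's thin end, 108 mm ahead of wedge_grip.
- brick_center (a point): Centre of the white soldering brick, 80 x 130 x 30 mm, about 0.3 kg, that lies loose on the plate; its front face is about 35 mm behind the lip.
- blue_box: Small open box with blue glass, 52 x 60 x 26 mm, loose, to be left alone; origin at the centre of its underside.
- cuff: Silver open bangle, 48 x 53 x 8 mm, loose, to be left alone; origin at the centre of its underside.
- solder_tin: Small round tin, 54 mm wide, 17 mm high, loose, to be left alone; origin at the centre of its underside.
- pumice: Grey pumice block, 48 x 85 x 26 mm, loose, to be left alone; origin at the centre of its underside.
- bur_box: Small open box of burs, 57 x 62 x 20 mm, loose, to be left alone; origin at the centre of its underside.

How it is judged:
On the way:
1. the thin end of the wedge is under the lip, between the rests, with the plate still down (x of wedge_tip in the frame of solder_table between -0.06 and 0.02 m and y of wedge_tip in the frame of solder_table between -0.035 and 0.035 m and height (world z) of wedge_tip below 0.012 m and value of joint table_plate below 0.008 rad), for 0.05 s.
At the end, for the whole second after the job is handed in: Lip 2 to 8 mm off its rests (0.0148 to 0.0593 rad), still, borne by the wedge, which lies flat (0.08 rad, tip under 6 mm up), within 0.26 rad of the table's x axis, its tip within 30 mm of the middle, and held by the fingers with over 5 N; brick within 20 mm of its place (value of joint table_plate between 0.0148 and 0.0593 rad and velocity of joint table_plate between -0.05 and 0.05 rad/s and contact force between wedge and table_plate above 0.5 N and contact force between the fingers and wedge above 5 N and height (world z) of wedge_tip below 0.006 m and angle between wedge_grip's own z axis and vertical below 0.08 rad and y of wedge_tip in the frame of solder_table between -0.03 and 0.03 m and angle between the x axis of wedge_grip and the x axis of solder_table, either way round below 0.26 rad and distance of brick_center from where it was at the start of the episode below 0.02 m); the arm keeps its last pose, push and grip.
It fails at once if the plate is jacked up more than 12 mm (value of joint table_plate above 0.09 rad).
It fails at once if the robot touches the plate with more than 2 N (contact force between any of the fingers, the arm and table_plate above 2 N).
It fails at once if the brick is shifted more than 20 mm (distance of brick_center from where it was at the start of the episode above 0.02 m).
It fails at once if another thing on the bench is shifted more than 20 mm (distance of any of blue_box, cuff, solder_tin, pumice, bur_box from where it was at the start of the episode above 0.02 m).
It also fails if it takes over 38 s, if anything falls off the work surface, if the arm or the gripper's body presses on something with over 40 N, if the wrist force passes 120 N, or if a joint passes its speed limit or range.

ROBOT

A 6-joint arm with a two-finger parallel gripper is mounted at the origin on a cart in front of the work surface, level with it; the furniture and walls round the work are solid. World frame = base frame: x ahead of the robot, y to its left, z up, the work surface at z = 0. Lengths are in m, angles in rad, forces in N, time in s.
With the tool pointing down it reaches from about 0.375 to 0.75 m from the base axis. Payload 9 kg.
Tool frame: the origin (TCP) lies between the finger pads; the fingertips stand 8 mm ahead of it and the grasp point (between the pads) lies 11 mm behind it; z points along the fingers, y is the line along which they close (so a half turn about z gives the same grasp; the last joint's range is limited). The gripper opens to 85 mm and grips with 20 to 120 N. Pads are 22 mm wide; open, the fingers measure 114 mm over their backs; the gripper's body (76 mm by 85 mm) begins 54 mm behind the grasp point. The pads swing forward as they close: fully open they stand 13 mm farther back than shut.
Start: joints at [-1.429, 0.104, 0.097, 1.564, 0, 1.353], TCP at [0.211, -0.562, 0.202] pointing down, gripper open.
Joint ranges: [-2.99, 2.99], [-0.84, 1.86], [-1.1, 1.16], [-1.84, 2.11], [-1.51, 1.56], [-3.14, 3.14]. Speed limits (rad/s): [2.22, 2.22, 2.57, 3.14, 3.14, 3.14].

INTERFACE

Orientations are given as a unit quaternion [x, y, z, w].
In Python, from bench import r gives the robot as it stands.
- The arm moves only by the tool send_rows, never from a script. Its argument "moves" is a list that holds one entry, the list of rows, each a list of 7 numbers: the finger opening in m, from 0 to 0.0854, then the shift along the world's x, y, z in m, then the turn, a rotation vector about the world's x, y, z in degrees. A call has 1 to 12 rows; each row is the pose to reach, as a shift and turn from the pose commanded when the call began; what a row does not reach only later rows make up. A row lasts 1/10 s, in which the tool goes at most 50 mm and 8.59 degrees, less where a joint would pass 70% of its speed; a pose out of reach is approached as far as the arm can. A call with a gripper value outside its range is refused whole. The fingers move at their own pace and stop on an object; the grip force is fixed at half the most. Time passes only in rows, so rows that repeat a pose let the fingers close. It gives the time, the measured TCP pose, the force, the opening and the grip force at its end, in the units of the state.
- r.sense(): the state, without advancing time (a new reading comes with each control period).
- r.read_camera(name): name is "scene" or "side" or "wrist"; returns a dict with "img" (384x512x3 uint8, red, green, blue), "z_map" (384x512 float32, m along the optical axis (not along the pixel's ray), 0 where there is no reading), "fx", "fy", "cx", "cy" (pixels), "rvec" (rotation vector, rad) and "tvec" (3), from world to camera coordinates, as OpenCV has them. Camera axes: x right, y down, z forward; pixel columns grow to the right and rows downward; lengths in m; the calibration is good to about 2 mm. A picture is of the moment at which its call begins.
- r.finish_job(): hands the job in; it is judged then, once.
The state is a dict: "clock": time; "joints": joint angles; "qd": joint speeds; "tau": joint torques, N m; "position": TCP position; "eef_rot": TCP orientation; "wrist_force": force on the tool from outside, world axes, zero at the start; "torque": the same for the moment, N m; "width": finger opening in m; "grasp_force": force on a finger pad.
Only numpy, scipy, OpenCV 4.12 (cv2) and the standard library are available. Lean on these libraries where they do the work, as an engineer would, in place of code of your own. Each camera call takes 0.05 s, during which the arm holds its last target. There are 200 camera calls.

## Working session

There is one attempt and no reset: what is moved stays moved. The work goes in short steps, Python scripts to look and compute and a tool call to move; the robot and the scene stay as the last step left them, time stands still between calls to the robot, and variables do not carry over. Pictures are saved under pics/ and viewed, at most 10 in all, crops included, and the job is handed in when it is done.

Besides the shell and the picture viewer there is one more tool, called as name(argument=value, ...), one argument or row to a line, values as JSON. send_rows: Moves the arm, as the interface text tells. Its arguments: {"type":"object","properties":{"moves":{"type":"array","items":{"type":"array","items":{"type":"array","items":{"type":"number"}}}}},"required":["moves"]}

```bash
mkdir -p pics
cat > h.py <<'E'
import numpy as np, cv2
from bench import r
def cam(n):
    c=r.read_camera(n); R,_=cv2.Rodrigues(np.array(c['rvec'],float)); t=np.array(c['tvec'],float).ravel()
    v,u=np.mgrid[0:384,0:512]; z=c['z_map']
    P=np.stack([(u-c['cx'])/c['fx']*z,(v-c['cy'])/c['fy']*z,z],-1)
    c['W']=(P-t)@R; c['R']=R; c['t']=t; c['ok']=z>0
    return c
def ray(c,u,v,h):
    d=np.array([(u-c['cx'])/c['fx'],(v-c['cy'])/c['fy'],1])@c['R']; o=-c['R'].T@c['t']
    return o+d*(h-o[2])/d[2]
E
python3 - <<'E'
from h import *
s=r.sense(); print({k:np.round(v,3) for k,v in s.items()})
ims=[]
for n in ['scene','side']:
    c=cam(n); cv2.imwrite(f'pics/{n}0.png',c['img'][:,:,::-1]); np.savez(f'{n}0.npz',W=c['W'],img=c['img'])
    print(n,-c['R'].T@c['t'],c['R'][2])
E
```

```text
{'clock': np.float64(0.0), 'joints': array([-1.429,  0.105,  0.096,  1.564, -0.   ,  1.353]), 'qd': array([ 0.001,  0.001, -0.   ,  0.001, -0.001, -0.   ]), 'tau': array([-1.0000e-03, -5.5693e+01,  5.0365e+01,  1.7000e-02, -0.0000e+00,
       -0.0000e+00]), 'position': array([ 0.211, -0.561,  0.201]), 'eef_rot': array([ 0.984,  0.179,  0.   , -0.001]), 'wrist_force': array([ 0.296,  1.152, -0.393]), 'torque': array([ 0.006, -0.021,  0.001]), 'grasp_force': np.float64(0.0), 'width': np.float64(0.085)}
scene [-0.12619079  0.60448557  0.6859787 ] [ 0.54154742 -0.62328355 -0.5641312 ]
side [0.4282753  0.95732548 0.91572551] [ 0.04508426 -0.7743497  -0.63114971]
```

View pics/scene0.png

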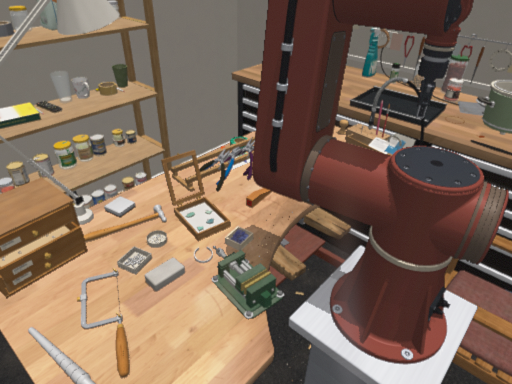

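View pics/side0.png

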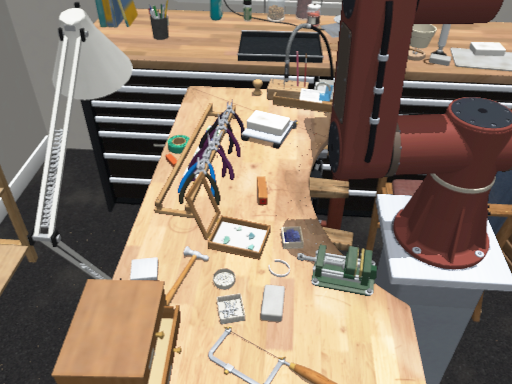

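The side view shows the wedge at about (262,190) and the soldering table with its white brick at (270,125). The blue box is at (291,236) and the cuff at (278,268).

Run:
```python
from h import *
d=np.load('side0.npz'); W=d['W']; im=d['img']
cv2.imwrite('pics/crop1.png',cv2.resize(im[95:250,170:330],None,fx=5,fy=5,interpolation=cv2.INTER_CUBIC)[:600*1+175,:,::-1][:600] if 0 else cv2.resize(im[95:215,220:330],(733,800))[:,:,::-1][:600])
hsv=cv2.cvtColor(im,cv2.COLOR_RGB2HSV)
roi=np.zeros(im.shape[:2],bool); roi[165:215,245:285]=1
# wedge: saturated orange
m=roi&(W[...,2]>0.004)&(hsv[...,1]>140)
p=W[m]; print('wedge n',m.sum(),p.min(0),p.max(0))
top=m&(W[...,2]>0.026)
def rect(q):
    b=cv2.minAreaRect((q[:,:2]*1000).astype(np.float32)); return b,cv2.boxPoints(b).round(0).tolist()
print(rect(p)); print('thick top',top.sum(),rect(W[top]) if top.sum()>4 else '')
roi[:]=0; roi[100:150,230:310]=1
for lo,hi in [(0.005,0.02),(.02,.035),(.035,.045),(.045,.06),(.06,.08),(.08,.12)]:
    k=roi&(W[...,2]>lo)&(W[...,2]<hi); print(lo,hi,k.sum(),rect(W[k]) if k.sum()>5 else '')
```

```text
wedge n 211 [ 0.4282753  -0.19511079  0.00409777] [0.50809099 0.95732548 0.91572551]
(((455.1682434082031, 380.74127197265625), (26.382160186767578, 1154.1204833984375), 3.9799466133117676), [[402.0, 955.0], [482.0, -196.0], [508.0, -194.0], [428.0, 957.0]])
thick top 101 (((453.3909912109375, 407.1908264160156), (23.16290283203125, 1101.171875), 3.818981647491455), [[405.0, 956.0], [479.0, -143.0], [502.0, -141.0], [428.0, 957.0]])
0.005 0.02 380 (((478.60791015625, -504.95916748046875), (279.9444885253906, 345.2384338378906), 3.9152064323425293), [[327.0, -342.0], [351.0, -687.0], [630.0, -668.0], [606.0, -323.0]])
0.02 0.035 636 (((516.0152587890625, -490.0557861328125), (375.86956787109375, 234.49171447753906), 71.52059173583984), [[345.0, -631.0], [568.0, -705.0], [687.0, -349.0], [464.0, -275.0]])
0.035 0.045 200 (((475.2422790527344, -482.656982421875), (334.58319091796875, 248.46365356445312), 18.294986724853516), [[277.0, -417.0], [355.0, -653.0], [673.0, -548.0], [595.0, -312.0]])
0.045 0.06 646 (((550.6688232421875, -427.30462646484375), (194.61769104003906, 222.39727783203125), 69.15245056152344), [[412.0, -479.0], [620.0, -558.0], [689.0, -376.0], [481.0, -297.0]])
0.06 0.08 42 (((579.6495971679688, -455.40283203125), (167.0049285888672, 129.9265899658203), 36.30464172363281), [[474.0, -452.0], [551.0, -557.0], [685.0, -458.0], [608.0, -354.0]])
0.08 0.12 13 (((621.4459838867188, -496.8658142089844), (7.031664848327637, 30.61191749572754), 5.834564208984375), [[616.0, -482.0], [620.0, -512.0], [626.0, -512.0], [623.0, -481.0]])
```

View pics/crop1.png

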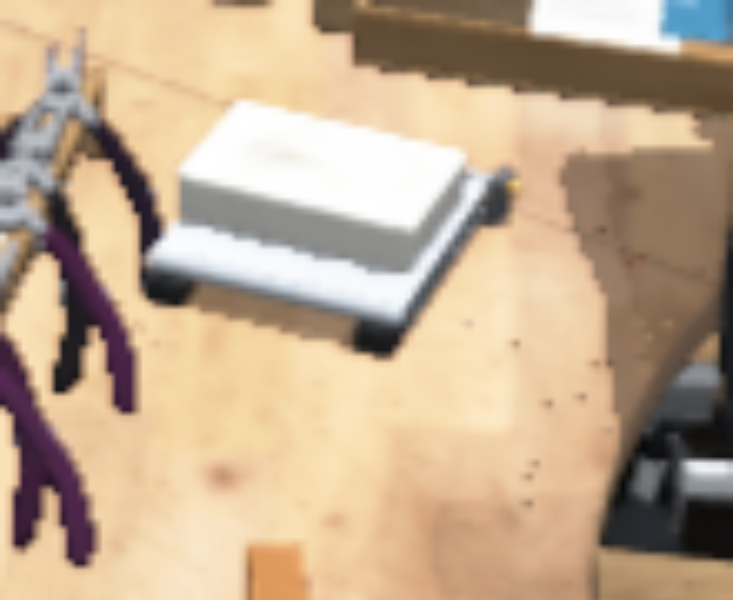

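Crop: the two rests are at crop (170,285) and (380,335), i.e. image pixels (245,138) and (277,145). The lip bar runs between them, with the brick behind it. The front faces the camera, and the space between table and wedge is clear.

```bash
cat > m.py <<'E'
from h import *
def rect(q):
    b=cv2.minAreaRect((q[:,:2]*1000).astype(np.float32)); return np.round(b[0],1),np.round(b[1],1),round(b[2],2),cv2.boxPoints(b).round(1).tolist()
def big(m):
    n,l,s,_=cv2.connectedComponentsWithStats(m.astype(np.uint8)); return l==1+np.argmax(s[1:,4])
def measure(n):
    c=cam(n); W=c['W']; im=c['img']; ok=c['ok']; hsv=cv2.cvtColor(im,cv2.COLOR_RGB2HSV); H,S,V=[hsv[...,i].astype(int) for i in range(3)]
    box=ok&(W[...,0]>.3)&(W[...,0]<.65)
    Z=W[...,2]
    wz=box&(W[...,1]>-.24)&(W[...,1]<-.0)&(S>150)&(H<16)&(Z>.001)&(Z<.04)
    if wz.sum()>20:
        wz=big(wz); t=wz&(Z>.027); print(n,'wedge',wz.sum(),*rect(W[wz]),'Z',np.percentile(Z[wz],[2,98]).round(4)); 
        if t.sum()>10: print('  thicktop',t.sum(),*rect(W[t]),np.median(Z[t]))
    tb=box&(W[...,1]<-.25)&(W[...,1]>-.6)&(S<60)
    b=tb&(Z>.045)&(Z<.065)&(V>150)
    if b.sum()>20: b=big(b); print(n,'brick',b.sum(),*rect(W[b]),np.median(Z[b]))
    p=tb&(Z>.019)&(Z<.032)&(V>120)
    if p.sum()>20: p=big(p); print(n,'plate',p.sum(),*rect(W[p]),np.median(Z[p]))
    k=box&(W[...,1]<-.25)&(W[...,1]>-.5)&(V<60)&(Z<.04)
    nn,l,s,cc=cv2.connectedComponentsWithStats(k.astype(np.uint8))
    for i in range(1,nn):
        if s[i,4]>8: print('  dark',s[i],cc[i].round(1),W[l==i].mean(0).round(4),W[l==i].min(0).round(3),W[l==i].max(0).round(3))
    return c
E
python3 - <<'E'
from m import *
measure('side'); measure('scene')
c=cam('wrist'); cv2.imwrite('pics/w0.png',c['img'][:,:,::-1]); print(-c['R'].T@c['t'],c['R'][2])
E
```

```text
side wedge 53 [484.2 -79.7] [ 7.5 20.5] 88.53 [[473.8999938964844, -83.19999694824219], [494.29998779296875, -83.69999694824219], [494.5, -76.19999694824219], [474.1000061035156, -75.69999694824219]] Z [0.0018 0.0277]
side brick 521 [ 490.5 -458.6] [ 86.9 130.5] 69.96 [[414.29998779296875, -477.1000061035156], [536.9000244140625, -521.7999877929688], [566.7000122070312, -440.20001220703125], [444.1000061035156, -395.3999938964844]] 0.05473711475225464
side plate 404 [ 490.3 -458. ] [149.9 140.4] 72.12 [[400.5, -507.79998779296875], [534.2000122070312, -550.9000244140625], [580.2000122070312, -408.20001220703125], [446.5, -365.1000061035156]] 0.02519492262512481
  dark [239 124   5   9  19] [241.4 128.2] [ 0.5797 -0.4327  0.0302] [ 0.573 -0.449  0.018] [ 0.59  -0.423  0.04 ]
  dark [241 135   8   6  28] [244.4 137.6] [ 0.567  -0.4052  0.0108] [ 0.555 -0.417  0.002] [ 0.58  -0.399  0.018]
  dark [228 138   8  16  53] [230.6 145.7] [ 0.6049 -0.3327  0.0252] [ 0.59  -0.358  0.01 ] [ 0.612 -0.311  0.039]
  dark [273 143   8   5  27] [276.2 145.3] [ 0.4578 -0.3687  0.0108] [ 0.445 -0.375 -0.   ] [ 0.468 -0.36   0.02 ]
scene wedge 191 [ 486.5 -124.4] [26.8 99.4] 5.88 [[468.1000061035156, -76.30000305175781], [478.29998779296875, -175.1999969482422], [505.0, -172.5], [494.79998779296875, -73.5999984741211]] Z [0.0078 0.0328]
  thicktop 82 [ 484.3 -103.4] [25.9 54.6] 3.76 [[469.6000061035156, -77.0], [473.20001220703125, -131.5], [499.0, -129.8000030517578], [495.3999938964844, -75.30000305175781]] 0.02980569665796114
  dark [ 266  299   45   71 1569] [287.  333.7] [ 0.4634 -0.3471 -0.9   ] [ 0.3   -0.5   -0.913] [ 0.623 -0.25  -0.887]
[ 0.27662954 -0.53574024  0.37282979] [-0.25169815 -0.094695   -0.96316193]
```

send_rows(
  moves=[
    [[0.085,0.023,0.039,0,0,0,6.2],[0.085,0.046,0.077,0,0,0,12.5],[0.085,0.068,0.116,0,0,0,18.8],[0.085,0.091,0.155,0,0,0,25],[0.085,0.114,0.193,0,0,0,31.2],[0.085,0.137,0.232,0,0,0,37.5],[0.085,0.159,0.271,0,0,0,43.8],[0.085,0.182,0.309,0,0,0,50],[0.085,0.205,0.348,0,0,0,56.2],[0.085,0.228,0.387,0,0,0,62.5],[0.085,0.25,0.425,0,0,0,68.8],[0.085,0.273,0.464,0,0,0,75]],
  ],
)

```text
clock: 1.45
position: [0.4849, -0.0959, 0.2024]
eef_rot: [0.67, 0.742, 0.0, 0.0]
wrist_force: [0.9, -0.4, 0.1]
width: 0.085
grasp_force: 0.0
```

send_rows(
  moves=[
    [[0.085,0,0,0,0,0,0],[0.085,0,0,0,0,0,0]],
  ],
)

```text
clock: 1.65
position: [0.4844, -0.0968, 0.2021]
eef_rot: [0.671, 0.741, -0.0, -0.0]
wrist_force: [-0.3, 0.0, 0.1]
width: 0.0849
grasp_force: 0.0
```

Run:
```python
from m import *
s=r.sense(); print(s['clock'],s['position'],s['eef_rot'],s['joints'])
a=measure('side');measure('scene');c=measure('wrist')
cv2.imwrite('pics/w1.png',np.hstack([c['img'][:,:,::-1]]))
```

```text
1.65 [ 0.48440316 -0.09675463  0.20210329] [ 6.70957029e-01  7.41496220e-01 -1.29777404e-04 -6.79238326e-05] [-4.62467169e-01 -2.19844917e-01 -2.15453842e-01  1.57538821e+00
 -2.13308758e-04  1.00853029e+00]
side wedge 52 [484.1 -79. ] [ 8.6 20. ] 88.35 [[474.0, -83.0], [493.8999938964844, -83.5999984741211], [494.20001220703125, -74.9000015258789], [474.20001220703125, -74.4000015258789]] Z [0.0036 0.0273]
side brick 437 [ 493.3 -462.5] [ 86.9 124.4] 70.39 [[420.1000061035156, -482.6000061035156], [537.2999877929688, -524.2999877929688], [566.5, -442.5], [449.29998779296875, -400.70001220703125]] 0.05492221781730635
side plate 407 [ 487.4 -456.1] [154.1 140.7] 68.25 [[393.5, -501.6000061035156], [524.2000122070312, -553.7000122070312], [581.2999877929688, -410.6000061035156], [450.6000061035156, -358.5]] 0.02541658480152361
  dark [239 124   5   9  23] [241.4 127.5] [ 0.5799 -0.4351  0.0315] [ 0.574 -0.45   0.02 ] [ 0.59  -0.424  0.04 ]
  dark [228 137   8  17  55] [230.7 145.4] [ 0.6049 -0.3342  0.0252] [ 0.59  -0.362  0.009] [ 0.613 -0.31   0.04 ]
  dark [241 136   8   5  27] [244
[... 370 characters left out ...]
[472.29998779296875, -76.80000305175781], [487.0, -206.6999969482422], [511.29998779296875, -204.0], [496.5, -74.0]] Z [0.0035 0.0304]
  thicktop 865 [ 487.3 -101.9] [24.2 51.8] 6.05 [[472.6000061035156, -77.4000015258789], [478.0, -128.89999389648438], [502.1000061035156, -126.4000015258789], [496.6000061035156, -74.9000015258789]] 0.029125469814365812
  dark [341 308   3   5   9] [341.9 310. ] [ 0.6129 -0.2523  0.0385] [ 0.612 -0.255  0.036] [ 0.614 -0.25   0.04 ]
  dark [299 323  12  21 174] [303.7 332.6] [ 0.5777 -0.3052  0.0168] [ 0.571 -0.315  0.008] [ 0.586 -0.297  0.025]
  dark [318 333  12  22 197] [323.8 343.8] [ 0.607  -0.3206  0.0161] [ 0.599 -0.331  0.007] [ 0.615 -0.31   0.024]
```

View pics/w1.png

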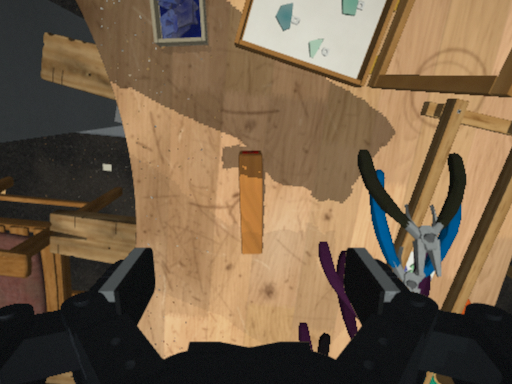

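The wrist view shows the wedge at (250,150)–(252,253), aligned with the gripper. Purple plier handles lie near the path at (330,290), so I'll offset the path about 12 mm away from them.

send_rows(
  moves=[
    [[0.085,0.002,0,-0.04,0,0,0.7],[0.085,0.002,0,-0.08,0,0,0.7],[0.085,0.002,0,-0.12,0,0,0.7],[0.085,0.002,0,-0.15,0,0,0.7],[0.085,0.002,0,-0.175,0,0,0.7],[0.085,0.002,0,-0.19,0,0,0.7],[0.085,0.002,0,-0.19,0,0,0.7],[0.085,0.002,0,-0.19,0,0,0.7]],
  ],
)

```text
clock: 2.6
position: [0.4866, -0.0984, 0.0132]
eef_rot: [0.668, 0.745, 0.0, 0.0]
wrist_force: [1.3, 0.7, -0.9]
width: 0.0847
grasp_force: 0.0
```

send_rows(
  moves=[
    [[0.05,0,0,0,0,0,0],[0.03,0,0,0,0,0,0],[0.015,0,0,0,0,0,0],[0.015,0,0,0,0,0,0],[0.015,0,0,0,0,0,0],[0.015,0,0,0,0,0,0],[0.015,0,0,0,0,0,0],[0.015,0,0,0,0,0,0]],
  ],
)

```text
clock: 3.4
position: [0.4862, -0.0976, 0.0122]
eef_rot: [0.667, 0.745, 0.0, 0.0]
wrist_force: [-0.3, 0.9, -0.5]
width: 0.0153
grasp_force: 0.0
```

Run:
```python
from m import *
s=r.sense(); print(s['clock'],s['position'],s['eef_rot'],s['wrist_force'],s['width'],s['grasp_force'])
measure('wrist')
```

```text
3.4 [ 0.4862349  -0.097598    0.01219489] [6.67097649e-01 7.44970285e-01 1.33319351e-05 7.88188456e-07] [-0.28489454  0.85464862 -0.48460724] 0.01531570396786257 0.0
wrist wedge 5325 [ 490.1 -125.1] [ 25.1 100. ] 6.73 [[471.79998779296875, -76.9000015258789], [483.5, -176.3000030517578], [508.3999938964844, -173.3000030517578], [496.70001220703125, -74.0]] Z [0.0098 0.0303]
  thicktop 2727 [ 487.5 -101.4] [25.  50.8] 7.42 [[471.79998779296875, -77.80000305175781], [478.3999938964844, -128.1999969482422], [503.1000061035156, -125.0], [496.6000061035156, -74.5999984741211]] 0.029219468712410185
```

Run:
```python
from m import *
a=cam('wrist')['img'];b=cam('side')['img'][130:250,215:345]
b=cv2.resize(b,(400,384))
a=cv2.resize(a,(400,300)); a=cv2.copyMakeBorder(a,0,84,0,0,cv2.BORDER_CONSTANT)
cv2.imwrite('pics/g1.png',np.hstack([a,b])[:,:,::-1])
```

```text
(no output)
```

View pics/g1.png

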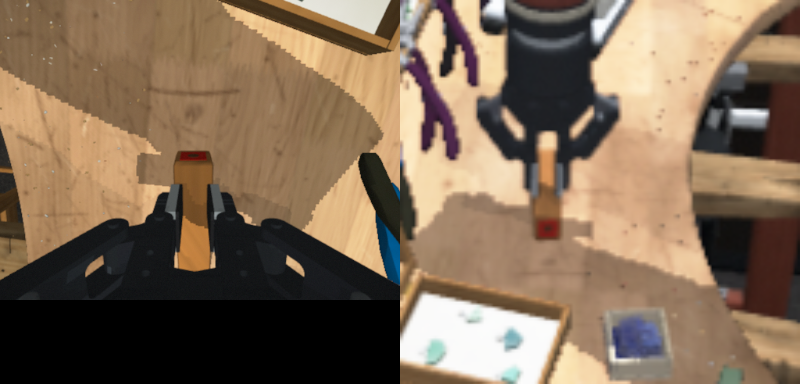

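The wedge sits between the pads (wrist view, pads at 178 and 212), but there is no grip force yet. I'll close further.

send_rows(
  moves=[
    [[0,0,0,0,0,0,0],[0,0,0,0,0,0,0],[0,0,0,0,0,0,0],[0,0,0,0,0,0,0],[0,0,0,0,0,0,0]],
  ],
)

```text
clock: 4.05
position: [0.4863, -0.0976, 0.0122]
eef_rot: [0.667, 0.745, 0.0, 0.0]
wrist_force: [-0.2, 0.7, -0.0]
width: 0.0001
grasp_force: 0.0
```

Run:
```python
from m import *
s=r.sense(); print(s['clock'],s['position'],s['wrist_force'],s['width'],s['grasp_force'])
measure('wrist'); measure('side')
```

```text
4.05 [ 0.48626611 -0.09762094  0.01223866] [-0.22298262  0.66145534 -0.02303515] 0.00012537931663036598 0.0
wrist wedge 1925 [485.6 -86.5] [25.3 22.5] 6.01 [[471.79998779296875, -76.5999984741211], [474.20001220703125, -99.0], [499.29998779296875, -96.30000305175781], [497.0, -74.0]] Z [0.006  0.0304]
  thicktop 1387 [485.6 -86.8] [25.5 21.6] 5.23 [[471.8999938964844, -77.19999694824219], [473.8999938964844, -98.69999694824219], [499.29998779296875, -96.30000305175781], [497.29998779296875, -74.9000015258789]] 0.029202068363252197
side wedge 53 [484.1 -78.7] [ 8.1 20.2] 88.03 [[473.79998779296875, -82.4000015258789], [494.0, -83.0999984741211], [494.29998779296875, -75.0999984741211], [474.1000061035156, -74.4000015258789]] Z [0.0015 0.0276]
side brick 102 [ 434.4 -444.6] [31.2 83.8] 1.71 [[417.6000061035156, -403.20001220703125], [420.1000061035156, -487.0], [451.29998779296875, -486.1000061035156], [448.79998779296875, -402.29998779296875]] 0.055051716955177694
side plate 89 [ 432.4 -438.6] [144.7  17.3] 71.66 [[401.5, -504.6000061035156], [417.79998779296875, -510.0], [463.3999938964844, -372.6000061035156], [447.0, -367.20001220703125]] 0.025564898319063938
  dark [239 124   5   9  22] [241.3 127.7] [ 0.5801 -0.4338  0.0316] [ 0.573 -0.447  0.02 ] [ 0.589 -0.422  0.04 ]
  dark [241 136   9   5  27] [244.7 137.8] [ 0.5659 -0.4043  0.0109] [ 0.553 -0.417  0.003] [ 0.579 -0.394  0.02 ]
  dark [228 138   8  16  54] [230.7 145.6] [ 0.6048 -0.3338  0.025 ] [ 0.59  -0.36   0.008] [ 0.613 -0.312  0.039]
```

Run:
```python
from m import *
for n in ['side','wrist','scene']:
    c=cam(n); W=c['W']; S=cv2.cvtColor(c['img'],cv2.COLOR_RGB2HSV)[...,1]
    k=c['ok']&(abs(W[...,0]-.486)<.06)&(abs(W[...,1]+.098)<.035)&(W[...,2]>.005)&(W[...,2]<.15)&((S<70))
    q=W[k]; print(n,k.sum())
    if k.sum(): 
        o=q[np.argsort(q[:,2])][:12]; print(o.round(3).tolist())
    if n=='wrist': a=c['img'][200:384,130:390]
    if n=='side': b=c['img'][140:225,215:315]
cv2.imwrite('pics/g2.png',np.hstack([cv2.resize(a,(400,300)),cv2.resize(b,(400,300),interpolation=cv2.INTER_CUBIC)])[:,:,::-1])
print(r.sense()['joints'])
```

```text
side 718
[[0.48, -0.119, 0.027], [0.494, -0.116, 0.029], [0.49, -0.103, 0.032], [0.493, -0.106, 0.033], [0.484, -0.1, 0.035], [0.484, -0.09, 0.047], [0.487, -0.089, 0.047], [0.495, -0.093, 0.048], [0.481, -0.089, 0.048], [0.489, -0.088, 0.048], [0.487, -0.093, 0.052], [0.489, -0.088, 0.052]]
wrist 38694
[[0.495, -0.092, 0.028], [0.496, -0.096, 0.029], [0.493, -0.085, 0.044], [0.492, -0.085, 0.045], [0.488, -0.085, 0.045], [0.49, -0.085, 0.046], [0.484, -0.085, 0.046], [0.482, -0.085, 0.046], [0.485, -0.085, 0.046], [0.481, -0.085, 0.046], [0.49, -0.085, 0.046], [0.489, -0.085, 0.046]]
scene 119
[[0.509, -0.083, 0.093], [0.511, -0.08, 0.094], [0.513, -0.082, 0.096], [0.516, -0.082, 0.098], [0.508, -0.081, 0.098], [0.512, -0.082, 0.1], [0.511, -0.085, 0.102], [0.513, -0.083, 0.103], [0.515, -0.08, 0.103], [0.507, -0.08, 0.103], [0.519, -0.081, 0.104], [0.514, -0.084, 0.105]]
[-4.62513443e-01 -1.61176016e-01 -5.10583824e-01  1.22129120e+00
  3.26275269e-05  9.98074702e-01]
```

View pics/g2.png

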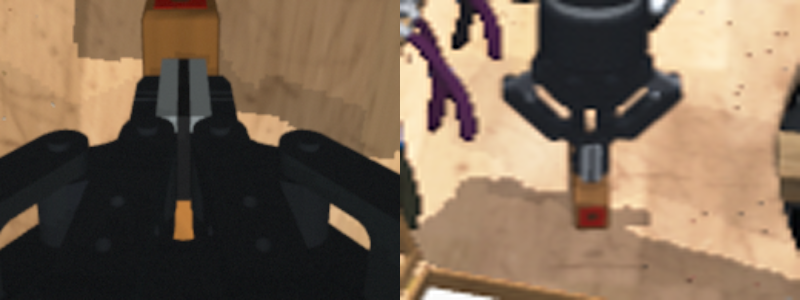

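The closed fingertips are above the wedge: the cameras put them at z≈0.045, about 40 mm above where the readout implies. I'll open, lower in steps while checking force and height, then grip.

send_rows(
  moves=[
    [[0.06,0,0,0,0,0,0],[0.06,0,0,0,0,0,0],[0.06,0,0,0,0,0,0],[0.06,0,0,0,0,0,0],[0.06,0,0,0,0,0,0],[0.06,0,0,-0.01,0,0,0],[0.06,0,0,-0.02,0,0,0],[0.06,0,0,-0.028,0,0,0],[0.06,0,0,-0.028,0,0,0]],
  ],
)

```text
clock: 5.2
position: [0.4849, -0.0969, -0.0177]
eef_rot: [0.667, 0.745, -0.0, -0.001]
wrist_force: [0.7, -0.2, 0.0]
width: 0.0598
grasp_force: 0.0
```

```bash
cat > tips.py <<'E'
from m import *
def tips(x,y):
    c=cam('wrist'); W=c['W']; S=cv2.cvtColor(c['img'],cv2.COLOR_RGB2HSV)[...,1]
    k=c['ok']&(abs(W[...,0]-x)<.07)&(abs(W[...,1]-y)<.02)&(W[...,2]>.002)&(W[...,2]<.15)&(S<50)
    for nm,kk in (('L',k&(W[...,0]<x-.018)),('R',k&(W[...,0]>x+.018))):
        z=W[kk]
        if len(z)>20: z=z[np.argsort(z[:,2])]; print(nm,len(z),z[[3,10,20]].round(3).tolist())
    return c
E
python3 - <<'E'
from tips import *
s=r.sense(); print(s['clock'],s['position'],s['wrist_force'],s['width'],s['joints'])
tips(.486,-.098)
E
```

```text
5.2 [ 0.48491483 -0.09693869 -0.01773982] [ 0.66149448 -0.21179291  0.00538441] 0.05977298123320072 [-4.62497790e-01 -1.32723299e-01 -5.41537753e-01  1.16484783e+00
  2.18686353e-05  9.98067378e-01]
L 13201 [[0.456, -0.098, 0.017], [0.457, -0.106, 0.018], [0.456, -0.091, 0.018]]
R 7787 [[0.516, -0.092, 0.019], [0.516, -0.095, 0.019], [0.516, -0.091, 0.02]]
```

send_rows(
  moves=[
    [[0.06,0.001,0,-0.005,0,0,0],[0.06,0.001,0,-0.01,0,0,0],[0.045,0.001,0,-0.01,0,0,0],[0.03,0.001,0,-0.01,0,0,0],[0,0.001,0,-0.01,0,0,0],[0,0.001,0,-0.01,0,0,0],[0,0.001,0,-0.01,0,0,0],[0,0.001,0,-0.01,0,0,0]],
  ],
)

```text
clock: 6.05
position: [0.4875, -0.0977, -0.0255]
eef_rot: [0.667, 0.745, 0.0, 0.0]
wrist_force: [-0.0, 0.3, 1.9]
width: 0.0253
grasp_force: 59.5
```

Run:
```python
from tips import *
s=r.sense(); print(s['clock'],s['position'],s['wrist_force'],s['width'],s['grasp_force'])
tips(.486,-.098); measure('wrist'); measure('side')
```

```text
6.05 [ 0.48752829 -0.09772809 -0.02545016] [-0.04445362  0.2927788   1.93453693] 0.025255033732660692 59.53196095302701
L 11125 [[0.466, -0.091, 0.011], [0.465, -0.092, 0.012], [0.466, -0.092, 0.014]]
R 10466 [[0.506, -0.083, 0.008], [0.504, -0.084, 0.01], [0.51, -0.087, 0.011]]
wrist wedge 7138 [ 489.5 -103.3] [25.7 56. ] 5.6 [[473.8999938964844, -76.5999984741211], [479.3999938964844, -132.39999389648438], [505.0, -129.89999389648438], [499.6000061035156, -74.0999984741211]] Z [0.0068 0.0304]
  thicktop 5616 [ 489.3 -101.1] [25.7 50.2] 5.6 [[474.0, -77.30000305175781], [478.8999938964844, -127.30000305175781], [504.5, -124.80000305175781], [499.6000061035156, -74.80000305175781]] 0.029235876357047556
side wedge 53 [487.  -80.2] [20.1  9.6] 2.29 [[476.79998779296875, -75.80000305175781], [477.1000061035156, -85.4000015258789], [497.29998779296875, -84.5999984741211], [496.8999938964844, -75.0]] Z [0.0025 0.0275]
side brick 64 [ 436.1 -440.6] [83.1 14.3] 71.63 [[416.20001220703125, -477.79998779296875], [429.79998779296875, -482.29998779296875], [456.0, -403.5], [442.3999938964844, -398.8999938964844]] 0.053977260297523304
side plate 86 [ 430.5 -438.5] [149.8  21.1] 68.41 [[393.1000061035156, -504.20001220703125], [412.79998779296875, -512.0], [467.8999938964844, -372.70001220703125], [448.20001220703125, -364.8999938964844]] 0.02510152857925265
  dark [239 124   5   9  21] [241.4 127.9] [ 0.5795 -0.4314  0.0323] [ 0.574 -0.447  0.022] [ 0.589 -0.418  0.04 ]
  dark [241 136   6   5  21] [243.9 137.8] [ 0.5688 -0.4042  0.0107] [ 0.561 -0.418  0.004] [ 0.58  -0.398  0.016]
  dark [228 138   8  16  53] [230.7 145.7] [ 0.6048 -0.3338  0.0245] [ 0.59  -0.361  0.005] [ 0.613 -0.314  0.039]
```

The wedge is gripped at 59 N. Next I carry it to a point in front of the lip, 12 mm off centre on the side away from the pliers, and turn it −25°.

send_rows(
  moves=[
    [[0,0,0,0.002,0,0,0],[0,0.006,-0.019,0.003,0,0,-4],[0,0.013,-0.041,0.003,0,0,-8],[0,0.02,-0.064,0.003,0,0,-12],[0,0.027,-0.086,0.003,0,0,-16],[0,0.034,-0.108,0.003,0,0,-20],[0,0.041,-0.13,0.003,0,0,-25],[0,0.047,-0.15,0.003,0,0,-25],[0,0.053,-0.168,0.003,0,0,-25],[0,0.053,-0.168,0.003,0,0,-25],[0,0.053,-0.168,0.003,0,0,-25]],
  ],
)

```text
clock: 7.3
position: [0.5397, -0.2652, -0.0233]
eef_rot: [0.813, 0.583, -0.0, -0.001]
wrist_force: [0.6, 0.3, -1.0]
width: 0.0249
grasp_force: 59.1
```

Run:
```python
from m import *
s=r.sense(); print(s['clock'],s['position'],s['eef_rot'],s['wrist_force'],s['width'],s['grasp_force'])
a=measure('wrist'); b=measure('side')
cv2.imwrite('pics/p1.png',np.hstack([cv2.resize(a['img'],(400,300)),cv2.resize(b['img'][95:215,210:370],(400,300),interpolation=cv2.INTER_CUBIC)])[:,:,::-1])
```

```text
7.3 [ 0.53972066 -0.26519102 -0.02331843] [ 8.12641846e-01  5.82763069e-01 -1.05224670e-04 -6.51022336e-04] [ 0.59781498  0.29817872 -0.97349686] 0.024870122645571296 59.12507873028517
wrist plate 40 [ 641.8 -320.2] [19.9  1.4] 82.88 [[639.7999877929688, -330.0], [641.2000122070312, -330.20001220703125], [643.7000122070312, -310.3999938964844], [642.2999877929688, -310.20001220703125]] 0.02874195812794001
  dark [461 192   7   5  12] [464.2 193.9] [ 0.6251 -0.2508  0.0395] [ 0.624 -0.252  0.039] [ 0.626 -0.25   0.04 ]
  dark [414 200  39  44 326] [431.1 214.6] [ 0.6137 -0.2557  0.0374] [ 0.611 -0.268  0.032] [ 0.618 -0.25   0.04 ]
  dark [196 247   8  19  31] [199.5 256.1] [ 0.5234 -0.2502  0.0221] [ 0.523 -0.251  0.013] [ 0.524 -0.25   0.03 ]
  dark [295 247  21  25 296] [304.2 259.3] [ 0.5654 -0.2642  0.0255] [ 0.563 -0.266  0.013] [ 0.568 -0.263  0.036]
  dark [280 252   7  57 132] [281.7 275.4] [ 0.555  -0.2625  0.0361] [ 0.55  -0.275  0.028] [ 0.558 -0.257  0.04 ]
  dark [215 261   4  54 128] [216.9 288. ] [ 0.529  -0.2602  0.0352] [ 0.525 -0.272  0.03 ] [ 0.532 -0.25   0.04 ]
 
[... 185 characters left out ...]
, -481.3999938964844], [511.6000061035156, -512.0], [538.2999877929688, -427.5], [441.5, -396.8999938964844]] 0.05482463942332124
side plate 236 [ 458.9 -446.2] [153.8  81.2] 67.12 [[391.6000061035156, -501.29998779296875], [466.3999938964844, -532.7999877929688], [526.2000122070312, -391.1000061035156], [451.3999938964844, -359.5]] 0.025342393233591304
  dark [228 141   5  13  35] [229.9 147.8] [ 0.6068 -0.3275  0.0202] [ 0.601 -0.347  0.008] [ 0.612 -0.309  0.035]
  dark [273 143   8   5  27] [276.2 145.3] [ 0.4578 -0.3696  0.0103] [ 0.446 -0.38   0.   ] [ 0.469 -0.363  0.018]
  dark [254 157   3   8  17] [254.9 160.1] [ 0.5195 -0.2539  0.0297] [ 0.516 -0.257  0.013] [ 0.523 -0.25   0.04 ]
```

View pics/p1.png

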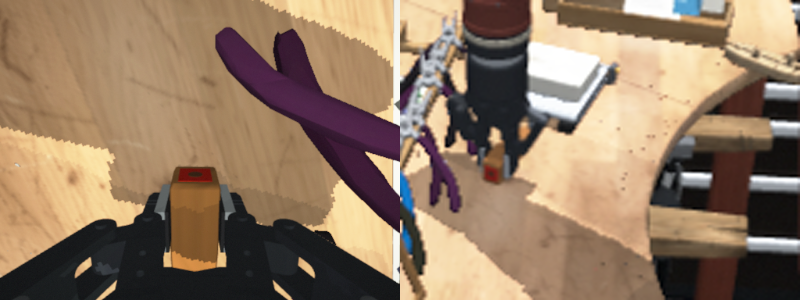

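The wedge points at the gap and is clear of the plier handles, which are at right in the wrist view around (400,200). I'll lower it to the bench and slide it in 50 mm.

send_rows(
  moves=[
    [[0,0,0,-0.0025,0,0,0],[0,0,0,-0.003,0,0,0],[0,-0.004,-0.011,-0.003,0,0,0],[0,-0.007,-0.021,-0.003,0,0,0],[0,-0.01,-0.03,-0.003,0,0,0],[0,-0.013,-0.039,-0.003,0,0,0],[0,-0.016,-0.047,-0.003,0,0,0],[0,-0.016,-0.047,-0.003,0,0,0],[0,-0.016,-0.047,-0.003,0,0,0]],
  ],
)

```text
clock: 8.3
position: [0.5241, -0.3139, -0.0254]
eef_rot: [0.813, 0.582, -0.0, 0.001]
wrist_force: [-0.5, -2.7, 4.9]
width: 0.0247
grasp_force: 60.0
```

Run:
```python
from m import *
s=r.sense(); print(s['clock'],s['position'],s['eef_rot'],s['wrist_force'],s['width'],s['grasp_force'])
b=measure('side'); a=cam('scene')
cv2.imwrite('pics/p2.png',cv2.resize(b['img'][90:190,220:350],(780,600),interpolation=cv2.INTER_CUBIC)[:,:,::-1])
```

```text
8.3 [ 0.52412823 -0.31386125 -0.02544268] [ 8.12843984e-01  5.82480926e-01 -4.08689732e-04  6.79189484e-04] [-0.49597681 -2.6944978   4.89338637] 0.02474154102290313 59.989087488502264
side brick 282 [ 465.5 -454. ] [87.9 80.3] 71.33 [[413.3999938964844, -482.79998779296875], [489.5, -508.5], [517.7000122070312, -425.20001220703125], [441.5, -399.5]] 0.05468226713064418
side plate 130 [ 434.4 -439. ] [147.7  30.6] 68.28 [[392.8999938964844, -502.0], [421.29998779296875, -513.2999877929688], [476.0, -376.1000061035156], [447.6000061035156, -364.79998779296875]] 0.025377490203515034
  dark [228 139   8  15  51] [230.6 145.8] [ 0.6049 -0.3327  0.0245] [ 0.59  -0.357  0.006] [ 0.612 -0.313  0.039]
  dark [273 143   8   5  27] [276.2 145.3] [ 0.4578 -0.3683  0.0111] [ 0.445 -0.377  0.002] [ 0.469 -0.362  0.018]
  dark [260 148   5   8  19] [261.2 151.3] [ 0.5035 -0.3046  0.0286] [ 0.497 -0.351  0.01 ] [ 0.507 -0.297  0.04 ]
```

View pics/p2.png

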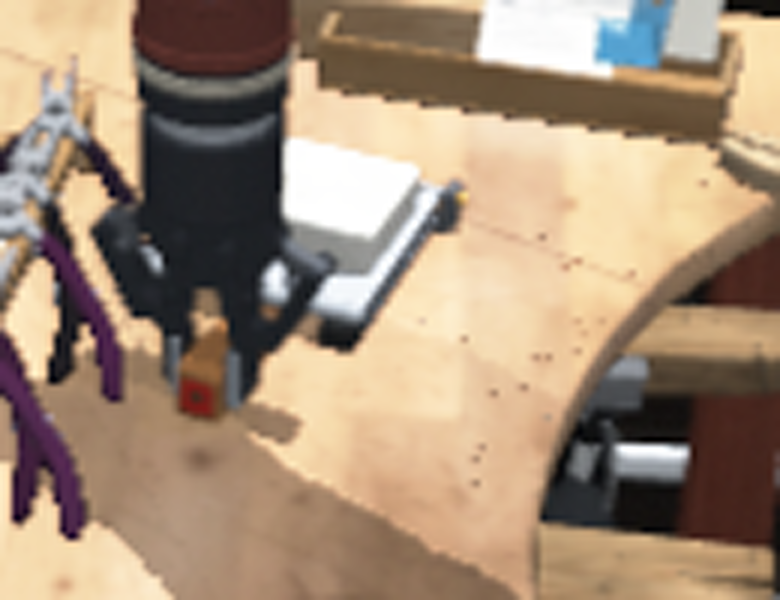

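The wedge is going under the lip midway between the rests. I'll record a plate height baseline, then creep in.

```bash
cat > lift.py <<'E'
from h import *
d=np.array([-.3206,-.947]); e=np.array([.947,-.3206]); lip=np.array([.5105,-.394])
def lift():
    s=r.sense(); t=s['position'][:2]+.108*d-lip
    print('clock %.2f tip past lip %.1f lat %.1f z %.4f'%(s['clock'],t@d*1e3,t@e*1e3,s['position'][2]),'Falong %.1f'%(-s['wrist_force'][:2]@d),s['wrist_force'].round(1),s['grasp_force'].round(1),s['eef_rot'].round(4))
    Z=[[],[]]
    for i in range(4):
        c=cam('side'); W=c['W']; S=cv2.cvtColor(c['img'],cv2.COLOR_RGB2HSV); 
        q=(W[...,:2]-lip); a=q@d; l=q@e
        k=c['ok']&(S[...,1]<60)&(S[...,2]>120)&(l<-.035)&(l>-.072)&(W[...,2]>.015)&(W[...,2]<.045)
        f=k&(a>-.004)&(a<.025); g=c['ok']&(S[...,1]<60)&(S[...,2]>150)&(W[...,2]>.048)&(W[...,2]<.075)&(l<-.02)&(a>.03)&(a<.07)
        Z[0]+=list(W[f][:,2]); Z[1]+=list(W[g][:,2])
    print('plate front z %.4f n%d  brick front top z %.4f n%d'%(np.median(Z[0]),len(Z[0]),np.median(Z[1]),len(Z[1])))
E
python3 -c "
from lift import *
lift()"
```

```text
Traceback (most recent call last):
  File "lift.py", line 5, in lift
    print('clock %.2f tip past lip %.1f lat %.1f z %.4f'%(s['clock'],t@d*1e3,t@e*1e3,s['position'][2]),'Falong %.1f'%(-s['wrist_force'][:2]@d),s['wrist_force'].round(1),s['grasp_force'].round(1),s['eef_rot'].round(4))
                                                                                                                                                                         ^^^^^^^^^^^^^^^^^^^^^^
AttributeError: 'float' object has no attribute 'round'
```

send_rows(
  moves=[
    [[0,-0.001,-0.003,0,0,0,0],[0,-0.0018,-0.0055,0,0,0,0],[0,-0.0026,-0.0076,0,0,0,0],[0,-0.0026,-0.0076,0,0,0,0]],
  ],
)

```text
clock: 8.8
position: [0.5223, -0.3192, -0.0255]
eef_rot: [0.812, 0.583, 0.001, -0.0]
wrist_force: [1.3, 3.9, 7.6]
width: 0.0254
grasp_force: 60.2
```

```bash
python3 -c "
from lift import *
lift()"
```

```text
Traceback (most recent call last):
  File "lift.py", line 5, in lift
    print('clock %.2f tip past lip %.1f lat %.1f z %.4f'%(s['clock'],t@d*1e3,t@e*1e3,s['position'][2]),'Falong %.1f'%(-s['wrist_force'][:2]@d),s['wrist_force'].round(1),s['grasp_force'].round(1),s['eef_rot'].round(4))
                                                                                                                                                                         ^^^^^^^^^^^^^^^^^^^^^^
AttributeError: 'float' object has no attribute 'round'
```

send_rows(
  moves=[
    [[0,-0.001,-0.003,0,0,0,0],[0,-0.002,-0.006,0,0,0,0],[0,-0.0026,-0.0076,0,0,0,0],[0,-0.0026,-0.0076,0,0,0,0]],
  ],
)

```text
clock: 9.2
position: [0.52, -0.3259, -0.0255]
eef_rot: [0.812, 0.584, 0.001, -0.001]
wrist_force: [2.9, 7.3, 8.8]
width: 0.0249
grasp_force: 60.4
```

```bash
python3 -c "
from lift import *
lift()"
```

```text
Traceback (most recent call last):
  File "lift.py", line 5, in lift
    print('clock %.2f tip past lip %.1f lat %.1f z %.4f'%(s['clock'],t@d*1e3,t@e*1e3,s['position'][2]),'Falong %.1f'%(-s['wrist_force'][:2]@d),s['wrist_force'].round(1),s['grasp_force'].round(1),s['eef_rot'].round(4))
                                                                                                                                                                         ^^^^^^^^^^^^^^^^^^^^^^
AttributeError: 'float' object has no attribute 'round'
```

```bash
sed -i "s/s\['grasp_force'\].round(1)/s['grasp_force']/" lift.py; python3 -c "
from lift import *
lift()"
```

```text
clock 9.20 tip past lip 40.5 lat -12.9 z -0.0255 Falong 7.8 [2.9 7.3 8.8] 60.43562572449446 [ 8.120e-01  5.836e-01  1.300e-03 -6.000e-04]
plate front z 0.0268 n174  brick front top z 0.0560 n389
```

Lift has started: about 1.4 mm, push 7.8 N, matching the expected geometry.

send_rows(
  moves=[
    [[0,-0.001,-0.002,0,0,0,0],[0,-0.0015,-0.004,0,0,0,0],[0,-0.002,-0.006,0,0,0,0],[0,-0.002,-0.006,0,0,0,0],[0,-0.002,-0.006,0,0,0,0]],
  ],
)

```text
clock: 9.9
position: [0.518, -0.3319, -0.0254]
eef_rot: [0.812, 0.584, 0.001, -0.001]
wrist_force: [2.2, 7.5, 8.7]
width: 0.0251
grasp_force: 60.4
```

```bash
python3 -c "
from lift import *
lift()"
```

```text
clock 9.90 tip past lip 46.7 lat -12.8 z -0.0254 Falong 7.9 [2.2 7.5 8.7] 60.387483816593885 [ 8.120e-01  5.837e-01  1.300e-03 -6.000e-04]
plate front z 0.0285 n166  brick front top z 0.0570 n379
```

send_rows(
  moves=[
    [[0,-0.0007,-0.002,0,0,0,0],[0,-0.0013,-0.004,0,0,0,0],[0,-0.0017,-0.005,0,0,0,0],[0,-0.0017,-0.005,0,0,0,0],[0,-0.0017,-0.005,0,0,0,0],[0,-0.0017,-0.005,0,0,0,0],[0,-0.0017,-0.005,0,0,0,0]],
  ],
)

```text
clock: 10.8
position: [0.5163, -0.3368, -0.0255]
eef_rot: [0.812, 0.584, 0.001, -0.001]
wrist_force: [2.7, 6.8, 9.1]
width: 0.0247
grasp_force: 60.5
```

```bash
python3 -c "
from lift import *
lift()
a=cam('side'); b=cam('wrist')
cv2.imwrite('pics/f.png',np.hstack([cv2.resize(a['img'][90:190,220:350],(400,300),interpolation=cv2.INTER_CUBIC),cv2.resize(b['img'],(400,300))])[:,:,::-1])
s=r.sense(); print(s['clock'],s['position'],s['wrist_force'])"
```

```text
clock 10.80 tip past lip 52.0 lat -12.8 z -0.0255 Falong 7.3 [2.7 6.8 9.1] 60.48522004857659 [ 8.120e-01  5.837e-01  1.300e-03 -6.000e-04]
plate front z 0.0298 n158  brick front top z 0.0583 n352
11.1 [ 0.51632599 -0.33682116 -0.02545749] [2.58919366 6.8256228  9.13494332]
```

View pics/f.png

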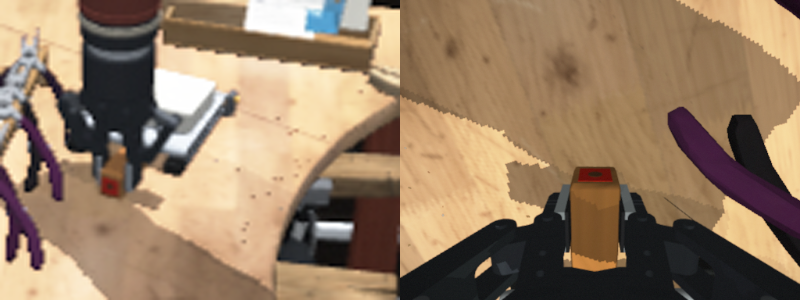

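The wedge is held straight and flat, the plate front is up about 4.6 mm (target 5), and the push is steady at 7 N. Handing in.

```bash
python3 -c "
from bench import r
print(r.finish_job())"
```

```text
the job is handed in; nothing more can be done
None
```

The job is handed in (no verdict was returned): the wedge is under the lip about 13 mm off its middle, still gripped at about 60 N, with the plate raised roughly 4.6 mm by camera estimate.

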